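# Turn the decanter's sign to its tumbler face

### The arm

A 6-joint arm with a two-finger parallel gripper is mounted at the origin on the work surface. World frame = base frame: x ahead of the robot, y to its left, z up, the work surface at z = 0. Lengths are in mm, angles in rad, forces in N, time in s.
With the tool pointing down it reaches from about 400 to 825 mm from the base axis. Payload 7 kg.
Tool frame: the origin (TCP) lies on the centre line of the jaws, within the pads' length; the fingertips stand 17 mm ahead of it and the grasp point (between the pads) lies 2 mm behind it; z points along the fingers, y is the line along which they close (so a half turn about z gives the same grasp; the last joint's range is limited). The gripper opens to 85 mm and grips with 20 to 120 N. Pads are 22 mm wide; open, the fingers measure 114 mm over their backs; the gripper's body (76 mm by 85 mm) begins 54 mm behind the grasp point. The pads swing forward as they close: fully open they stand 13 mm farther back than shut.
Start: joints at [-0.843, 0.359, 0.012, 0, -1.224, -0.288], TCP at [287.359, -610.754, 248.302] pointing down, gripper open.
Joint ranges: [-3.07, 3.07], [-1.43, 2.12], [-1.02, 1.25], [-3.03, 1.67], [-3.05, -0], [-3.03, 3.03]. Speed limits (rad/s): [2.39, 2.39, 3.01, 3.14, 3.14, 3.14].

### API

Orientations are given as a unit quaternion [x, y, z, w].
In Python, from plant import env gives the robot as it stands.
- The arm moves only by the tool servo_tool, never from a script. Its argument "motion" is one flat list of numbers, 5 for each row, row after row: the opening, from 0 (shut) to 1 (fully open), then the shift along the tool's x, y, z in m, then the turn about the tool's z in degrees. A call has 1 to 8 rows; each row is the pose to reach, as a shift and turn from the pose commanded when the call began, along the tool's axes at that moment; what a row does not reach only later rows make up. A row lasts 1/8 s, in which the tool goes at most 62.5 mm and 10.7 degrees, less where a joint would pass 70% of its speed; a pose out of reach is approached as far as the arm can. A call with a gripper value outside its range is refused whole. The fingers move at their own pace and stop on an object; the grip force is fixed at half the most. Time passes only in rows, so rows that repeat a pose let the fingers close. It gives the time, the measured TCP pose, the force, the opening and the grip force at its end, in the units of the state.
- env.get_state(): the state, without advancing time (a new reading comes with each control period).
- env.read_camera(name): name is "scene" or "top" or "wrist"; returns a dict with "color" (400x640x3 uint8, red, green, blue), "fx", "fy", "cx", "cy" (pixels), "dist" ([k1, k2, p1, p2, k3] as OpenCV has them; the pictures are not rectified), "pose" (4x4, takes a point from camera to world coordinates). Camera axes: x right, y up, looking along -z (the intrinsics and any distortion apply to the point x, -y, -z); pixel columns grow to the right and rows downward; lengths in mm; the calibration is good to about 2 mm. A picture is of the moment at which its call begins. There is no depth.
- env.sign_off(): hands the job in; it is judged then, once.
The state is a dict: "time_s": time; "joints": joint angles; "joint_vel": joint speeds; "tau": joint torques, N m; "eef_pos": TCP position; "ee_rot": TCP orientation; "ft_force": force on the tool from outside, world axes, zero at the start; "moment": the same for the moment, N m; "opening": finger opening in mm; "grasp_force": force on a finger pad.
Only numpy, scipy, OpenCV 4.12 (cv2) and the standard library are available. Lean on these libraries where they do the work, as an engineer would, in place of code of your own. Each camera call takes 0.05 s, during which the arm holds its last target. There are 200 camera calls.

### The job

Two small swivel signs stand on the sideboard, one close by the slim glass decanter and one close by the closed rum bottle, each just to the right of its vessel from where you stand (the robot's side). Spin the decanter's sign half a turn anticlockwise (seen from above), up to its stop, so that the face with the raised tumbler outline looks out to the room, away from you, and the crossed face looks back towards you. Let go of it there; leave the rum bottle's sign as it is and do not knock or shift the decanter.

Things in the scene. Friction and masses are not known exactly. Their poses are not given: they have to be found in the camera images.
- decanter_sign_stand: Fixed stand of the sign to turn: steel foot 76 mm across, 12 mm high, upright post, 143 mm high in all. Origin on the post's axis, on the sideboard; z up; x points out to the room, away from the robot (within 45 degrees). Its upright wooden tile turns on the post: 130 mm wide, 8 thick, from 65 to 140 mm up. Raised 3 mm marks lie within 32 mm of the post.
- decanter_sign (a joint): Turn of the tile about its post, rad, growing anticlockwise from above, 0 to 3.14 between fixed stops; starts at 0 to 0.3. At both stops it lies along the stand's y. At 0 the crossed face looks along the stand's +x, the tumbler outline along -x; at 3.14 the reverse. From 0, the -y end swings by way of +x to +y. Friction (0.03 N m, under 1 N at the end) holds it where left; no spring.
- rum_sign (a joint): The same for the rum bottle's sign, of the same make and with the same joint meaning, at least 400 mm from the decanter's sign. Starts at 0 to 0.3 and is to stay as it is. Its rum bottle, 76 mm across and 270 mm high, stands 175 to 190 mm from its post, on the +y side.
- decanter: Slim clear glass decanter with hinged steel cap, loose, 72 mm across, 227 high, 0.9 kg, 175 to 190 mm from its sign's post, on the +y side. Two glass tumblers, 76 mm across and 85 high, stand by it, one nearer to the robot, one farther, 190 mm or more from the post. Nothing else stands within 190 mm of the post. Origin at the centre of its underside, z up.

How it is judged (in metres and radians):
At the end, for the whole second after the job is handed in: The decanter's sign stands still within 15 degrees of its far stop (joint above 2.88 rad), tumbler face out to the room; the rum bottle's sign is still below 0.45 rad; the decanter stands upright (within 6 degrees) and within 20 mm of where it was (value of joint decanter_sign above 2.88 rad and velocity of joint decanter_sign between -0.05 and 0.05 rad/s and value of joint rum_sign below 0.45 rad and distance of decanter from where it was at the start of the episode below 0.02 m and angle between decanter's own z axis and vertical below 0.1 rad); the robot touches nothing.
It fails at once if the rum bottle's sign is turned (value of joint rum_sign above 0.45 rad).
It fails at once if the decanter is shifted or tipped (distance of decanter from where it was at the start of the episode above 0.02 m or angle between decanter's own z axis and vertical above 0.2 rad).
It also fails if it takes over 32 s, if anything falls off the work surface, if the arm or the gripper's body presses on something with over 40 N, if the wrist force passes 120 N, or if a joint passes its speed limit or range.

## Working session

There is one attempt and no reset: what is moved stays moved. The work goes in short steps, Python scripts to look and compute and a tool call to move; the robot and the scene stay as the last step left them, time stands still between calls to the robot, and variables do not carry over. Pictures are saved under pics/ and viewed, at most 10 in all, crops included, and the job is handed in when it is done.

Besides the shell and the picture viewer there is one more tool, called after "Emit:" in YAML: its name, and indented under it one key for each argument. servo_tool: Moves the arm, as the interface text tells. Its arguments: {"type":"object","properties":{"motion":{"type":"array","items":{"type":"number"}}},"required":["motion"]}

```bash
mkdir -p pics; python3 - <<'E'
from plant import env
import cv2,numpy as np
s=env.get_state();print(s['time_s'],s['eef_pos'],s['ee_rot'],s['opening'])
for n in ['scene','top']:
    r=env.read_camera(n);cv2.imwrite(f'pics/{n}0.png',r['color'][:,:,::-1])
    print(n,r['fx'],r['fy'],r['cx'],r['cy'],r['dist'],np.round(r['pose'],3).tolist())
E
```

```text
0.0 [ 287.18146731 -610.35540753  247.37542594] [-2.18071465e-01  9.75932465e-01  7.78403653e-04 -2.34071290e-04] 85.47762725329105
scene 437.6661147711704 437.6661147711704 324.61481023623105 193.19284896949307 [-0.03697079  0.          0.          0.          0.        ] [[0.837, -0.423, 0.348, 857.683], [0.548, 0.64, -0.539, -491.845], [0.005, 0.641, 0.768, 753.611], [0.0, 0.0, 0.0, 1.0]]
top 379.72816145390055 379.72816145390055 324.52335462506096 196.5377221367801 [-0.00918662  0.          0.          0.          0.        ] [[0.003, 0.996, -0.093, 458.765], [-0.999, -0.001, -0.04, -5.272], [-0.039, 0.093, 0.995, 979.278], [0.0, 0.0, 0.0, 1.0]]
```

View pics/scene0.png

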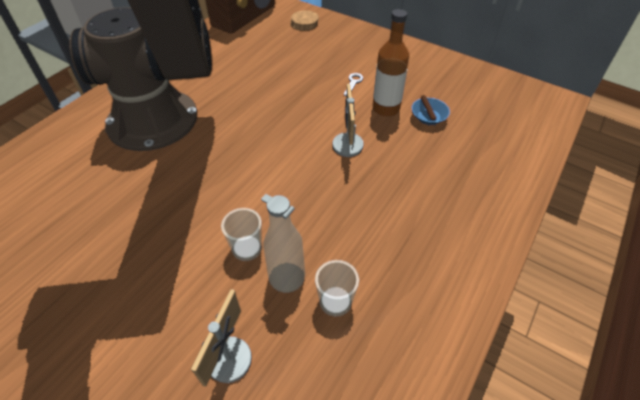

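View pics/top0.png

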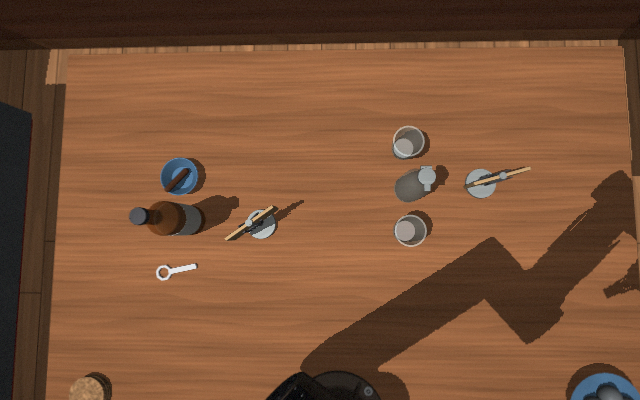

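The top view shows the decanter's sign with its foot at about (481,184) and its tile running from (467,187) to (531,169). The decanter is at about (408,187), with tumblers at (408,142) and (410,231). The rum sign is on the left at (261,224). I'll localise these points in an enlarged crop.

```bash
cat > h.py <<'E'
import cv2,numpy as np
def ray(r,uv):
    K=np.array([[r['fx'],0,r['cx']],[0,r['fy'],r['cy']],[0,0,1]])
    p=cv2.undistortPoints(np.array([[uv]],float),K,np.array(r['dist']))[0,0]
    T=np.array(r['pose']);return T[:3,3],T[:3,:3]@np.array([p[0],-p[1],-1])
def at(r,uv,z):
    o,d=ray(r,uv);return np.round(o+d*(z-o[2])/d[2],1)
E
python3 - <<'E'
from plant import env
from h import *
r=env.read_camera('top')
c=cv2.resize(r['color'][120:250,380:540],None,fx=5,fy=4.5,interpolation=cv2.INTER_CUBIC)
c=cv2.resize(r['color'][130:245,385:545],(800,575),interpolation=cv2.INTER_CUBIC)
cv2.imwrite('pics/crop.png',c[:,:,::-1])
for n,uv,z in [('foot',(481,184),12),('posttop',(503,176),143),('endL',(466,187.5),140),('endR',(531,169),140),('tumA',(404,148),0),('tumB',(405,230),0),('dec',(408,188),0),('cap',(428,176),220)]: print(n,at(r,uv,z))
s=env.read_camera('scene')
for n,uv,z in [('foot',(230,359),12),('posttop',(214,327),143),('tum far',(335,300),0),('dec',(288,280),0)]: print(n,at(s,uv,z))
E
```

```text
foot [ 581.1 -363.1   12. ]
posttop [ 582.1 -362.8  143. ]
endL [ 557.2 -282.9  140. ]
endR [ 597.9 -425.4  140. ]
tumA [ 677.3 -173.     0. ]
tumB [ 464.7 -172.1    0. ]
dec [ 572.5 -181.5    0. ]
cap [ 571.1 -182.1  220. ]
foot [ 588.2 -363.7   12. ]
posttop [ 585.8 -363.9  143. ]
tum far [ 674.9 -169.7    0. ]
dec [ 576.9 -184.2    0. ]
```

View pics/crop.png

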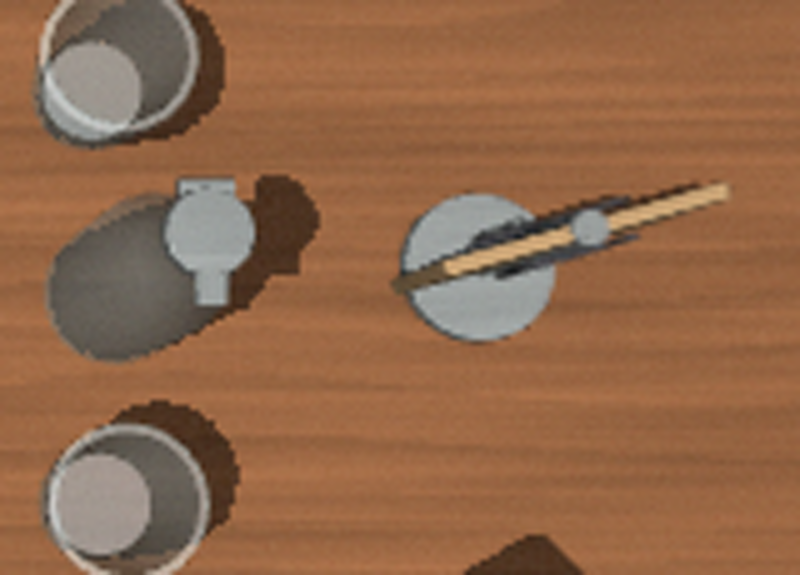

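Emit:
servo_tool:
  motion: [0,-0.04,0.009,0,3.6,0,-0.09,0.019,0,7.2,0,-0.14,0.03,0,10.8,0,-0.19,0.041,0,14.4,0,-0.24,0.052,0,18,0,-0.285,0.061,0,21.6,0,-0.321,0.069,0,25.2,0,-0.321,0.069,0,25.2]

```text
time_s: 1.2
eef_pos: [550.3, -409.8, 247.6]
ee_rot: [-0.001, 1.0, 0.0, -0.0]
ft_force: [0.0, -0.4, 0.1]
opening: 0.1
grasp_force: 0.0
```

```bash
python3 - <<'E'
from plant import env
from h import *
for n in ['wrist','scene']:
    r=env.read_camera(n);cv2.imwrite(f'pics/{n}1.png',r['color'][:,:,::-1])
s=env.get_state();print(s)
E
```

```text
{'time_s': 1.3, 'joints': array([-3.59929665e-01,  3.76532483e-01,  3.78123815e-02, -3.59918116e-05,
       -1.23283431e+00, -1.20944600e+00]), 'joint_vel': array([-0.02203873, -0.00672687, -0.00344368,  0.00097565,  0.00031959,
        0.00319864]), 'tau': array([ 1.07820019e+00, -5.93696880e+01,  2.96289736e+01,  6.92865506e+00,
        2.87063053e-02, -9.34251817e-02]), 'eef_pos': array([ 548.46806354, -411.31967075,  247.90354207]), 'ee_rot': array([-7.04357474e-04,  9.99999680e-01,  1.49637367e-04, -3.48668412e-04]), 'ft_force': array([-0.33031718, -0.81529797, -0.16531842]), 'moment': array([-0.02732288, -0.00115264,  0.01638298]), 'grasp_force': 0.0, 'opening': -0.31650996504006246}
```

View pics/wrist1.png

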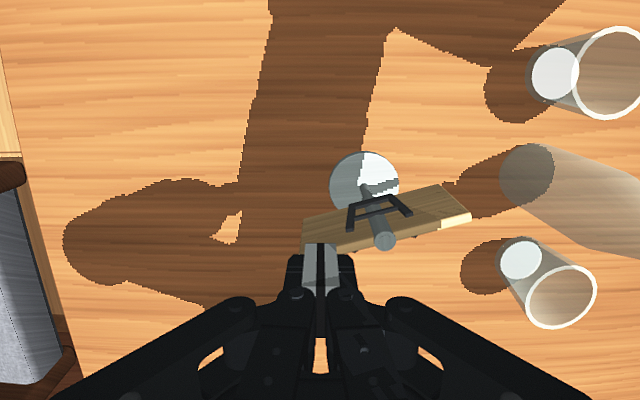

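The wrist view shows the sign ahead of the shut fingers, with the tile from (303,225) to (470,215), the black tumbler outline on the near (-x) face and a clear space behind it. Next I'll lower the tool and start the arc.

Emit:
servo_tool:
  motion: [0,0,0,0.035,0,0,0,0,0.07,0,0,0,0,0.105,0,0,0,0,0.128,0,0,-0.008,-0.002,0.128,0,0,-0.017,-0.006,0.128,0,0,-0.027,-0.008,0.128,0,0,-0.037,-0.009,0.128,0]

```text
time_s: 2.3
eef_pos: [586.4, -421.0, 121.2]
ee_rot: [0.0, 1.0, -0.0, 0.001]
ft_force: [-0.3, 1.1, 0.3]
opening: 0.1
grasp_force: 0.4
```

Emit:
servo_tool:
  motion: [0,-0.01,0.001,0,0,0,-0.019,0.004,0,0,0,-0.028,0.009,0,0,0,-0.036,0.015,0,0,0,-0.043,0.022,0,0,0,-0.048,0.03,0,0,0,-0.052,0.039,0,0,0,-0.054,0.049,0,0]

```text
time_s: 3.3
eef_pos: [639.7, -371.1, 120.4]
ee_rot: [0.0, 1.0, -0.0, 0.0]
ft_force: [0.1, -0.9, -0.4]
opening: -0.2
grasp_force: 0.4
```

```bash
python3 - <<'E'
from plant import env
from h import *
a=env.read_camera('top')['color'][110:240,390:550];b=env.read_camera('scene')['color'][180:400,150:410]
a=cv2.resize(a,(400,325));b=cv2.resize(b,(384,325))
cv2.imwrite('pics/mid.png',np.hstack([a,b])[:,:,::-1])
E
```

```text
(no output)
```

View pics/mid.png

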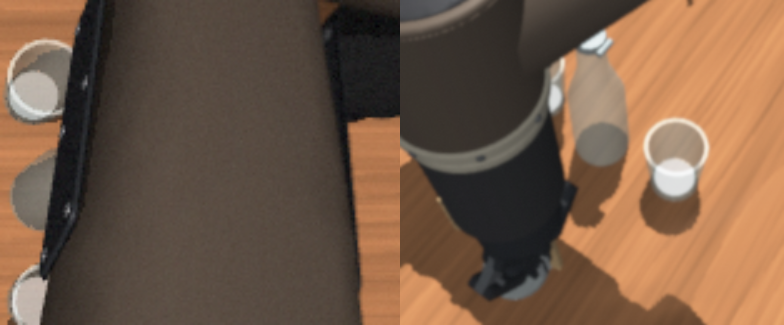

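The arm hides the sign here, but the decanter and tumblers stand undisturbed. I'll continue the arc to just short of the stop.

Emit:
servo_tool:
  motion: [0,-0.001,0.01,0,0,0,0,0.02,0,0,0,0.003,0.029,0,0,0,0.008,0.038,0,0,0,0.014,0.046,0,0,0,0.021,0.053,0,0,0,0.0275,0.0575,0,0,0,0.033,0.06,0,0]

```text
time_s: 4.4
eef_pos: [606.0, -311.4, 120.4]
ee_rot: [-0.0, 1.0, 0.0, 0.0]
ft_force: [0.3, -0.8, -0.3]
opening: -0.2
grasp_force: 0.3
```

```bash
python3 - <<'E'
from plant import env
from h import *
a=env.read_camera('wrist')['color'];b=env.read_camera('scene')['color'][180:400,150:410]
a=cv2.resize(a,(416,325));b=cv2.resize(b,(384,325))
cv2.imwrite('pics/mid2.png',np.hstack([a,b])[:,:,::-1])
print(env.get_state()['eef_pos'],env.get_state()['ft_force'])
E
```

```text
[ 605.79541773 -311.4310017   120.44690847] [ 0.42989227 -0.03524189 -0.46974376]
```

View pics/mid2.png

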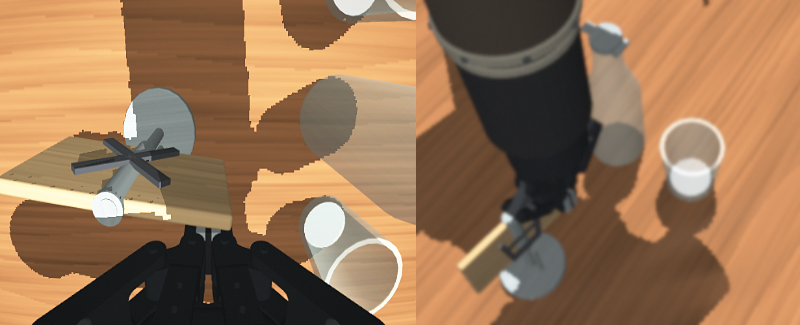

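The crossed face now looks back towards the robot and the fingers sit behind the tile's +y end. I'll push gently in -x towards the stop.

Emit:
servo_tool:
  motion: [0,0.002,0,0,0,0,0.003,0,0,0,0,0.004,0,0,0,0,0.005,0,0,0,0,0.006,0,0,0,0,0.007,0,0,0,0,0.008,0,0,0,0,0.008,0,0,0]

```text
time_s: 5.5
eef_pos: [598.3, -311.7, 120.3]
ee_rot: [0.0, 1.0, 0.0, -0.0]
ft_force: [-1.2, 0.8, -0.8]
opening: -0.2
grasp_force: 0.0
```

Emit:
servo_tool:
  motion: [0,0.001,0,0,0,0,0.002,0,0,0,0,0.003,0,0,0,0,0.004,0,0,0,0,0.005,0,0,0,0,0.005,0,0,0]

```text
time_s: 6.25
eef_pos: [594.3, -311.6, 120.4]
ee_rot: [-0.0, 1.0, -0.0, 0.001]
ft_force: [4.5, 1.0, -2.4]
opening: 0.1
grasp_force: 2.6
```

Emit:
servo_tool:
  motion: [0,0.001,0,0,0,0,0.0015,0,0,0,0,0.0015,0,0,0]

```text
time_s: 6.62
eef_pos: [594.2, -311.6, 120.5]
ee_rot: [-0.0, 1.0, -0.0, 0.002]
ft_force: [9.3, 0.5, -4.9]
opening: 0.3
grasp_force: 4.6
```

The stop is reached, since the force rises with no further motion. I'll back off, lift and clear the view.

Emit:
servo_tool:
  motion: [0,-0.01,-0.001,0,0,0,-0.025,-0.004,0,0,0,-0.035,-0.006,0,0,0,-0.035,-0.006,-0.03,0,0,-0.035,-0.006,-0.07,0,0,-0.035,-0.006,-0.12,0,0,-0.035,-0.006,-0.16,0,0,-0.035,-0.006,-0.16,0]

```text
time_s: 7.62
eef_pos: [628.6, -318.6, 284.8]
ee_rot: [-0.0, 1.0, -0.001, 0.003]
ft_force: [-1.1, -0.8, -0.7]
opening: -0.2
grasp_force: 0.0
```

Emit:
servo_tool:
  motion: [0,0.02,-0.04,0,0,0,0.05,-0.08,0,0,0,0.08,-0.12,0,0,0,0.11,-0.16,0,0,0,0.14,-0.2,0,0,0,0.17,-0.24,0,0,0,0.2,-0.28,0,0,0,0.2,-0.28,0,0]

```text
time_s: 8.62
eef_pos: [424.0, -600.2, 278.5]
ee_rot: [0.002, 1.0, 0.001, -0.001]
ft_force: [0.5, 0.5, -0.4]
opening: -0.1
grasp_force: 0.0
```

```bash
python3 - <<'E'
from plant import env
from h import *
a=env.read_camera('top')['color'][120:250,210:550];b=env.read_camera('scene')['color']
a=cv2.resize(a,(640,245));b=cv2.resize(b,(560,350))
b=np.pad(b,((0,0),(0,80),(0,0)))
cv2.imwrite('pics/end.png',np.vstack([a,b])[:,:,::-1])
s=env.get_state();print(s['time_s'],s['eef_pos'],s['ft_force'],s['joint_vel'].round(3))
E
```

```text
8.725 [ 426.25663136 -598.017295    278.95104989] [0.172823   0.37443112 0.0019384 ] [ 0.03  -0.013 -0.004 -0.001  0.001 -0.003]
```

View pics/end.png

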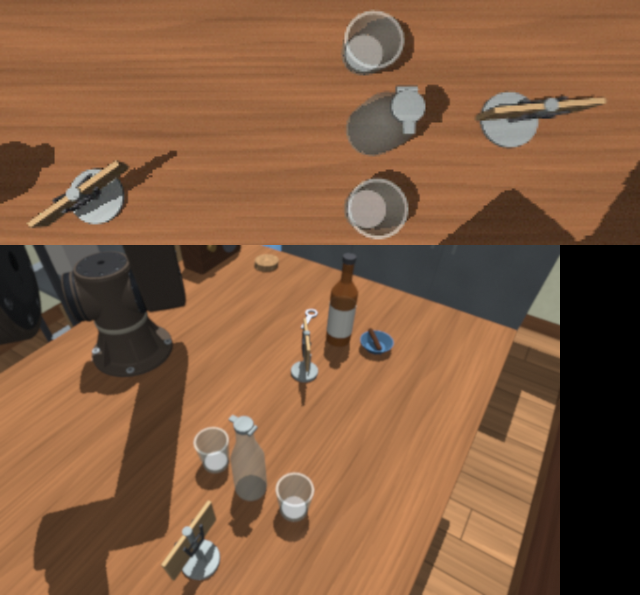

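The tile now lies along the post-to-decanter line, about 4° off world y, which fits the stop. The decanter, tumblers and rum sign are unmoved, and the arm is clear.

```bash
python3 -c "
from plant import env
print(env.sign_off())"
```

```text
the job is handed in; nothing more can be done
None
```

I turned the decanter's sign half a turn anticlockwise to its stop, so the tumbler face looks out to the room, and let go. The decanter and the rum bottle's sign look unmoved in the last pictures. I handed the job in at about 8.7 s; the sign-off returned no verdict.

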